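# Clamp the phone for a video call using only the inner knob

## Task

Take the phone out of its rack and stand it upright on its long edge in the open slot of the desk clamp, roughly centred along the jaws, and let go of it. Then turn only the small inner knob clockwise until the phone is snugly and gently gripped: go just about 10 degrees past where you feel the jaw come up hard on the phone and the knob stiffen (a grip of roughly 10 N). Do not move the outer ring round the knob, do not push the jaw itself, and leave everything else where it stands.

Things in the scene. Friction and masses are not known exactly. Their poses are not given: they have to be found in the camera images.
- phone_center (a point): Centre of the phone: a plain dark slab 12 mm thick, 140 mm long, 66 mm tall as it stands on its long edge, 0.15 to 0.25 kg. x = thickness, y = length, z = up. It stands in one of the rack's two slots (18 mm wide, dividers 30 mm high, so its upper 36 mm are free); a smaller notebook stands in the other slot, 60 mm away.
- slot (a point): Middle of the level floor of the clamp's open slot, 15 mm above the desk. x = across the slot, away from the knob; y = along the slot; z = up. The moving jaw is at -x, its face 9.5 to 10.5 mm from this point at the start; the rubber pad of the fixed cheek is at +x. Jaw and cheek are 90 mm long in y; their tops are 35 mm above this point.
- cheek (a point): Top middle of the fixed cheek, 26.5 mm from slot at +x, 35 mm above it; axes as slot. Its sprung rubber pad faces the jaw; the pad's face lies 9 to 14.5 mm from slot at +x, different each time and not measured, so where the jaw closes on the phone must be felt. Pressed, the pad yields 1 mm per 6 N or so.
- jaw: Moving jaw, a metal block 15 x 90 x 34 mm, driven towards +x of slot by the inner knob, 10 mm per rad. Origin: in the middle, 1 mm below its underside; its face is 7.5 mm from there at +x. Once it has brought the phone up against the pad, each further 0.1 rad of knob adds roughly 5 to 6 N of grip and 0.05 to 0.06 N m of turning torque (felt at rest too).
- knob_grip (a point): On the upright axis of the concentric pair, 10 mm below the flat top of the inner knob, 67 mm above the desk and 95 mm from slot at -x. Axes of the clamp: same as slot. The point does not turn with the knob.
- knob (a joint): Inner knob, rad; grows clockwise seen from above (closes the jaw). A metal bar handle 28 mm long, 14 wide, 20 tall on a disc 31 mm across, 3 thick. At 0 the bar's length lies along x of the clamp; at q it is turned clockwise by q. Starts at 0 to 0.1; the phone is reached 0.6 to 1.35 rad later. Friction 0.16 N m, which holds it where it is left. Its stop is at 1.9.
- ring (a joint): Outer ring round the inner knob, rad, clockwise positive: a knurled grey disc of 60 mm diameter, 13 mm tall, its top 54 mm above the desk, directly below the inner knob. It turns at the slightest rub (0.04 N m). It is already set and must stay.
- ring_mark (a point): The white index mark on top of the outer ring, 25 mm from the axis.
- notebook: Brown notebook standing in the other rack slot, 13 x 105 x 55 mm. Origin: middle of its lower edge.
- bottle: Clear drink bottle with red cap, diameter 62 mm, 190 mm tall. Origin: centre of underside.
- mug: White mug, 80 mm across, 90 mm tall. Origin: centre of underside.
- mouse: Black computer mouse, 105 x 60 x 33 mm. Origin: centre of underside.
- stapler: Grey stapler, 130 x 34 x 42 mm. Origin: centre of underside.
- notes: Block of pale sticky notes 76 x 76 x 22 mm. Origin: centre of underside.
- drops: White eye-drop bottle, diameter 28 mm, 55 mm tall. Origin: centre of underside.
Things that resemble listed ones, but are neither listed nor needed, are in the scene too. There is more than one size of the part that bears phone_center; the job needs the smallest.

How it is judged:
By the outcome, as a careful person would: the job done as asked, in the order asked, and still so for the second after the job is handed in, with the robot touching nothing.
It also fails if it takes over 72 s, if anything falls off the work surface, if the arm or the gripper's body presses on something with over 40 N, if the wrist force passes 120 N, or if a joint passes its speed limit or range.

## Robot

A 6-joint arm with a two-finger parallel gripper is mounted at the origin on the work surface. World frame = base frame: x ahead of the robot, y to its left, z up, the work surface at z = 0. Lengths are in m, angles in rad, forces in N, time in s.
With the tool pointing down it reaches from about 0.275 to 0.875 m from the base axis. Payload 12.5 kg.
Tool frame: the origin (TCP) lies midway between the tips of the shut fingers; the grasp point (between the pads) lies 19 mm behind it; z points along the fingers, y is the line along which they close (so a half turn about z gives the same grasp; the last joint's range is limited). The gripper opens to 85 mm and grips with 20 to 120 N. Pads are 22 mm wide; open, the fingers measure 114 mm over their backs; the gripper's body (76 mm by 85 mm) begins 54 mm behind the grasp point. The pads swing forward as they close: fully open they stand 13 mm farther back than shut.
Start: joints at [-1.226, 0.351, 1.652, -0, 1.139, -0.085], TCP at [0.229, -0.5, 0.231] pointing down, gripper open.
Joint ranges: [-2.75, 2.75], [-0.79, 2.1], [0.01, 2.65], [-1.57, 4.71], [0.07, 3.14], [-2.87, 2.87]. Speed limits (rad/s): [2.22, 2.22, 2.79, 3.14, 3.14, 3.14].

## Interface

Orientations are given as a 3x3 rotation matrix whose columns are the frame's x, y, z axes.
In Python, from rig import env gives the robot as it stands. The module is installed in compiled form; this text tells all that it offers.
- The arm moves only by the shell command python3 -m pendant 'ROWS' [OPENING] [FORCE]. ROWS is text: rows parted by semicolons, each of 4 numbers parted by spaces: the shift along the tool's x, y, z each as a share of 0.03 m, from -1 to 1, then the turn about the tool's z as a share of 0.12 rad, from -1 to 1. In form: x y z turn; .... A call has 1 to 20 rows; each row shifts and turns the commanded pose from where the row before left it, along the tool's axes as they then stand; what a row does not reach is not made up. A row lasts 1/12 s, in which the tool goes at most 41.7 mm and 7.16 degrees, less where a joint would pass 70% of its speed; a pose out of reach is approached as far as the arm can. A call with a number of a shift or a turn outside -1 to 1 is refused whole. A call with a gripper value outside its range is refused whole. OPENING is the opening, from 0 (shut) to 1 (fully open), set as the call begins (- or left out, the last holds). The fingers move at their own pace and stop on an object; FORCE is the grip in N (left out, the last holds). Time passes only in rows, so rows that do not move let the fingers close. It gives the time, the measured TCP pose, the force, the opening and the grip force at its end, in the units of the state.
- env.get_obs(): the state, without advancing time (a new reading comes with each control period).
- env.get_image(name): name is "side" or "top" or "wrist"; returns (picture, depth): 420x560x3 uint8, red, green, blue; 420x560 float32, m along the optical axis (not along the pixel's ray), 0 where there is no reading.
- env.camera_model(name): a dict with "K" (3x3 intrinsics, pixels), "extrinsics" (4x4, takes a point from world to camera coordinates). Camera axes: x right, y up, looking along -z (the intrinsics and any distortion apply to the point x, -y, -z); pixel columns grow to the right and rows downward; lengths in m; the calibration is good to about 2 mm. A picture is of the moment at which its call begins: read the wrist's pose just before it. camera_model takes no time and is no camera call; for the wrist camera it gives the pose at the moment of the call.
- env.sign_off(): hands the job in; it is judged then, once.
Trained networks look in the newest picture that a camera, given by its name, has taken for a name from the list of things; names that differ only in an ending like _2 or _b are one class to them, and where a whole thing is asked for, a point or a joint stands for the part that bears it (a point fixed in the world has none). Each returns a list of dicts, best first, with "score" (0 to 1); they miss things now and then, are a little off and sometimes report something else, mostly with a low value. They report only what shows in the picture. A call takes as long as a camera call. They do not tell look-alikes from the thing itself.
- env.boxes_of(label, camera): "box" ([left, top, right, bottom] in pixels, round what is visible of it).
- env.spot_point(label, camera): "at" ([column, row] in pixels: a listed point, or the origin of a listed thing).
The state is a dict: "time": time; "joint_positions": joint angles; "qd": joint speeds; "effort": joint torques, N m; "eef_pos": TCP position; "tcp_rot": TCP orientation; "ft_force": force on the tool from outside, world axes, zero at the start; "wrist_torque": the same for the moment, N m; "opening": finger opening in m; "grip_force": force on a finger pad.
Only numpy, scipy, OpenCV 4.12 (cv2) and the standard library are available. Lean on these libraries where they do the work, as an engineer would, in place of code of your own. Each camera call takes 0.05 s, during which the arm holds its last target. There are 200 camera calls.

## Working session

There is one attempt and no reset: what is moved stays moved. The work goes in short steps, Python scripts to look and compute and a shell command to move; the robot and the scene stay as the last step left them, time stands still between calls to the robot, and variables do not carry over. Pictures are saved under pics/ and viewed, at most 11 in all, crops included, and the job is handed in when it is done.

```bash
mkdir -p pics; cat > h.py <<'E'
import numpy as np, cv2
from rig import env
def ray(cam,uv,m=None):
    m=m or env.camera_model(cam);K=np.array(m["K"]);E=np.array(m["extrinsics"])
    d=np.array([(uv[0]-K[0,2])/K[0,0],-(uv[1]-K[1,2])/K[1,1],-1.])
    R=E[:3,:3];return -R.T@E[:3,3],R.T@d
def atz(cam,uv,z,m=None):
    o,d=ray(cam,uv,m);return o+d*(z-o[2])/d[2]
def atd(cam,uv,dep,m=None):
    o,d=ray(cam,uv,m);return o+d*dep
def cloud(cam,dep,m=None):
    m=m or env.camera_model(cam);K=np.array(m["K"]);E=np.array(m["extrinsics"])
    v,u=np.mgrid[:dep.shape[0],:dep.shape[1]]
    c=np.stack([(u-K[0,2])/K[0,0]*dep,-(v-K[1,2])/K[1,1]*dep,-dep],-1)
    return (c-E[:3,3])@E[:3,:3]
def save(n,im): cv2.imwrite(f"pics/{n}.png",im[:,:,::-1])
E
python3 - <<'E'
from h import *
print({k:v for k,v in env.camera_model("top").items()})
im,d=env.get_image("top");save("top0",im);np.save("top.npy",d)
for l in ["phone_center","slot","cheek","knob_grip","ring_mark","notebook"]:
    r=env.spot_point(l,"top")
    for q in r[:4]:
        u,v=[int(round(x)) for x in q["at"]]
        print(l,round(q["score"],2),[round(float(x)) for x in q["at"]], atd("top",q["at"],d[min(v,419),min(u,559)]).round(3))
for l in ["phone_center"]:
    for q in env.boxes_of(l,"top"): print(l,q)
im,d=env.get_image("side");save("side0",im)
E
```

```text
{'K': array([[460.9328244 ,   0.        , 283.20289124],
       [  0.        , 460.9328244 , 219.57387815],
       [  0.        ,   0.        ,   1.        ]]), 'extrinsics': array([[-0.02267213, -0.99971739,  0.0071492 , -0.09698405],
       [ 0.97812201, -0.02070208,  0.20699942, -0.45683949],
       [-0.20679291,  0.01168591,  0.97831494, -1.47695181],
       [ 0.        ,  0.        ,  0.        ,  1.        ]])}
phone_center 0.67 [296, 195] [ 0.531 -0.152  0.078]
phone_center 0.67 [446, 243] [ 0.359 -0.626  0.082]
slot 0.86 [202, 190] [0.566 0.167 0.029]
cheek 0.74 [202, 186] [0.574 0.164 0.05 ]
knob_grip 0.95 [194, 222] [0.447 0.184 0.071]
ring_mark 0.75 [187, 222] [0.452 0.21  0.053]
notebook 0.43 [370, 180] [ 0.575 -0.398  0.082]
phone_center {'box': [429.9, 218.3, 455.4, 249.2], 'score': 0.94}
phone_center {'box': [276.3, 186.1, 316.2, 203.4], 'score': 0.7}
```

View pics/top0.png

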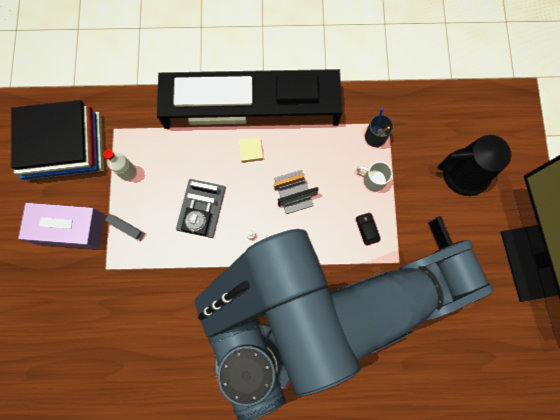

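View pics/side0.png

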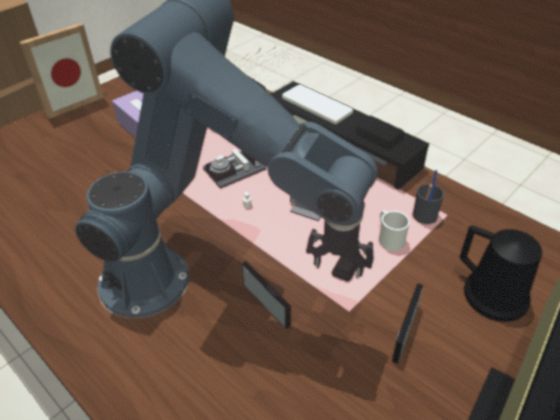

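The top view shows the rack with a dark slab at (298,197) and an orange/brown notebook at (290,180). The clamp is at (202,208) with its knob at (196,220). The phone candidates are the slab in the rack (298,197), a loose slab at (441,233), and one under the arm (side view 265,295). The one in the rack fits, because it stands in a rack slot beside the notebook. I'll confirm with an enlarged crop.

```bash
python3 - <<'E'
from h import *
im=cv2.imread("pics/top0.png");d=np.load("top.npy")
a=cv2.resize(im[165:220,260:335],(400,293),interpolation=cv2.INTER_CUBIC)
b=cv2.resize(im[172:245,165:240],(400,389),interpolation=cv2.INTER_CUBIC)
c=np.zeros((400,800,3),np.uint8);c[:293,:400]=a;c[:389,400:]=b;cv2.imwrite("pics/crop.png",c)
P=cloud("top",d)
def rect(sl,z0,z1,n):
    p=P[sl].reshape(-1,3);p=p[(p[:,2]>z0)&(p[:,2]<z1)]
    r=cv2.minAreaRect(p[:,:2].astype(np.float32)*1000);print(n,len(p),r,p[:,2].max(), np.median(p[:,2]))
rect(np.s_[180:212,272:322],.06,.1,"phone")
rect(np.s_[212:260,425:460],.03,.2,"slab2")
rect(np.s_[180:240,175:228],.0445,.06,"clamp tops")
rect(np.s_[180:240,175:228],.062,.1,"knob")
E
```

```text
phone 255 ((561.9171752929688, -149.37857055664062), (74.50920104980469, 139.33688354492188), 15.433281898498535) 0.08216047519413647 0.07246349675254007
slab2 359 ((384.1576843261719, -628.0348510742188), (131.4722442626953, 20.662763595581055), 18.084014892578125) 0.10029973666141248 0.0797483434537523
clamp tops 479 ((504.4130859375, 175.0924530029297), (90.78388977050781, 165.6189422607422), 75.61763000488281) 0.059874875691771544 0.05109018045235835
knob 45 ((458.90814208984375, 184.87057495117188), (14.412463188171387, 27.875347137451172), 71.84812927246094) 0.0841150133158129 0.0750880631591776
```

View pics/crop.png

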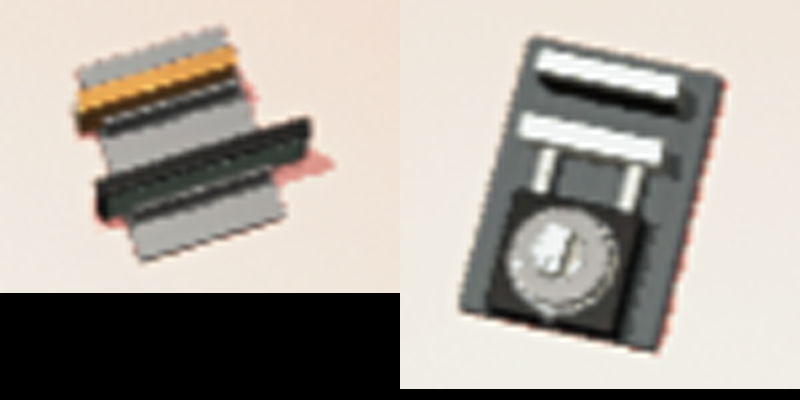

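The crop shows the dark phone in the rack's front slot at about (298,196), with the orange notebook behind it. At right is the clamp with the open slot between the two white bars, and the knob below it. Next I'll go above the phone for a closer look.

```bash
cat >> h.py <<'E'
def go(p,yaw=None):
    """print shift in tool-axis rows to reach TCP p (world); yaw = dir angle wanted for tool y axis (mod pi)"""
    o=env.get_obs();R=np.array(o["tcp_rot"]);s=R.T@(np.array(p)-o["eef_pos"])
    print("t",round(o["time"],2),"tcp",np.round(o["eef_pos"],4),"shift units",np.round(s/.03,2))
    if yaw is not None:
        a=np.arctan2(R[1,1],R[0,1]);e=(yaw-a+np.pi/2)%np.pi-np.pi/2
        print("turn units",np.round(-e/.12,2),"(tool z down)", "q6",round(float(o["joint_positions"][5]),2))
    return s
E
python3 - <<'E'
from h import *
o=env.get_obs();print(np.round(o["tcp_rot"],3))
go([.50,-.15,.25],np.arctan2(.27,.96)*0+np.deg2rad(16))
m=env.camera_model("wrist");E=np.array(m["extrinsics"]);print("cam pos rel tool",(np.array(o["tcp_rot"]).T@(-E[:3,:3].T@E[:3,3]-o["eef_pos"])).round(3),(np.array(o["tcp_rot"]).T@E[:3,:3].T@[0,0,-1]).round(2))
E
```

```text
[[ 0.909  0.417 -0.   ]
 [ 0.417 -0.909  0.   ]
 [-0.    -0.    -1.   ]]
t 0.45 tcp [ 0.2292 -0.4999  0.2313] shift units [13.07 -6.84 -0.62]
turn units -11.84 (tool z down) q6 -0.08
cam pos rel tool [ 0.07   0.    -0.142] [-0.28 -0.    0.96]
```

```bash
python3 -m pendant '1 -.53 -.1 0;1 -.53 -.1 0;1 -.53 -.1 0;1 -.53 -.1 0;1 -.53 -.1 0;1 -.53 -.1 0;1 -.53 -.1 0;1 -.53 0 0;1 -.53 0 0;1 -.53 0 0;1 -.53 0 0;1 -.53 0 0;1 -.53 0 0' 1 
python3 -m pendant '0 0 0 -1;0 0 0 -1;0 0 0 -1;0 0 0 -1;0 0 0 -1;0 0 0 -1;0 0 0 -1;0 0 0 -1;0 0 0 -1;0 0 0 -1;0 0 0 -1;0 0 0 -.8;0 0 0 0'
python3 - <<'E'
from h import *
go([.5,-.15,.25],np.deg2rad(16))
m=env.camera_model("wrist");im,d=env.get_image("wrist");save("w1",im);np.save("w1.npy",d);np.save("w1E.npy",m["extrinsics"]);np.save("w1K.npy",m["K"])
for q in env.spot_point("phone_center","wrist"): print(q, atz("wrist",q["at"],.036,m))
for q in env.boxes_of("phone_center","wrist"): print(q)
P=cloud("wrist",d,m);g=im.astype(int).max(2)
mk=(P[...,2]>.06)&(P[...,2]<.09)&(d>0)&(g<110)&(P[...,1]<.0)
n,l,s,c=cv2.connectedComponentsWithStats(mk.astype(np.uint8))
for i in range(1,n):
    if s[i,4]>200:
        p=P[l==i];r=cv2.minAreaRect(p[:,:2].astype(np.float32)*1000);print(s[i],r,p[:,2].max())
E
```

```text
time: 1.53
eef_pos: [0.4984, -0.148, 0.2524]
tcp_rot: [[0.909, 0.417, 0.0], [0.417, -0.909, -0.0], [0.0, 0.0, -1.0]]
ft_force: [-0.2, -0.4, -0.6]
opening: 0.0854
grip_force: 0.0
time: 2.62
eef_pos: [0.4976, -0.1495, 0.2523]
tcp_rot: [[-0.276, 0.961, 0.0], [0.961, 0.276, -0.0], [-0.0, 0.0, -1.0]]
ft_force: [0.1, -0.6, -0.4]
opening: 0.0856
grip_force: 0.0
t 2.62 tcp [ 0.4976 -0.1495  0.2523] shift units [-0.04  0.07  0.08]
turn units 0.0 (tool z down) q6 -0.66
{'at': [309.9, 198.0], 'score': 0.98} [ 0.53713484 -0.15459437  0.036     ]
{'box': [300.3, 135.5, 318.7, 270.7], 'score': 0.72}
{'box': [0.0, 163.0, 22.1, 255.8], 'score': 0.71}
[ 304  135   16  135 1786] ((535.0582885742188, -154.1055450439453), (13.620560646057129, 139.3732452392578), 16.429189682006836) 0.07779095093289974
```

View pics/w1.png

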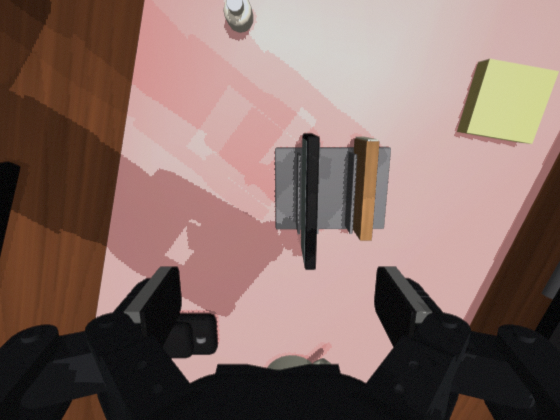

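The wrist picture shows the phone in the rack at (310,200) and the notebook at (366,190). The mouse is partly hidden at lower left and the mug is at the bottom. The measured length is 139 mm, which matches the smallest phone. I'll grasp with the fingers part open, to clear the notebook.

```bash
python3 -m pendant '-.17 .4 1 0;-.17 .4 1 0;-.17 .37 1 0;0 0 1 0;0 0 .5 0;0 0 0 0' 0.45 30
python3 - <<'E'
from h import *
go([.5355,-.1545,.049],np.deg2rad(16.4))
m=env.camera_model("wrist");im,d=env.get_image("wrist");save("w2",im)
P=cloud("wrist",d,m);g=im.astype(int).max(2)
mk=(P[...,2]>.06)&(P[...,2]<.09)&(d>0)&(g<90)&(np.hypot(P[...,0]-.5355,P[...,1]+.1545)<.08)
n,l,s,c=cv2.connectedComponentsWithStats(mk.astype(np.uint8))
for i in range(1,n):
    if s[i,4]>200:
        p=P[l==i];r=cv2.minAreaRect(p[:,:2].astype(np.float32)*1000);print(s[i],r,np.percentile(p[:,2],[50,80,95]))
E
```

```text
time: 3.27
eef_pos: [0.5338, -0.1541, 0.1138]
tcp_rot: [[-0.269, 0.963, -0.006], [0.963, 0.269, 0.002], [0.004, -0.005, -1.0]]
ft_force: [-0.5, 0.6, 0.2]
opening: 0.0381
grip_force: 0.0
t 3.27 tcp [ 0.5338 -0.1541  0.1138] shift units [-0.04  0.06  2.16]
turn units -0.11 (tool z down) q6 -0.64
[ 267  122   23  222 4391] ((534.6552734375, -154.44338989257812), (12.16382884979248, 138.24420166015625), 16.169843673706055) [0.07541901 0.07595871 0.07645047]
[361 138  11 150 283] ((582.6822509765625, -127.83641052246094), (0.8059329390525818, 94.93196868896484), 16.47018051147461) [0.06224072 0.06347728 0.06431727]
```

View pics/w2.png

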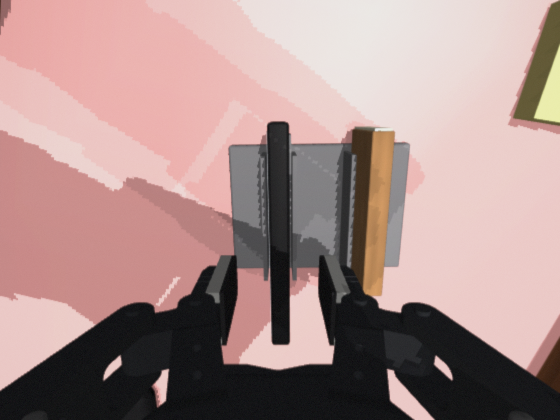

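The picture shows the phone at columns 268–290, midway between the fingers, with the right finger clear of the notebook at column 372. I'll descend, close and lift.

```bash
python3 -m pendant '0 .04 1 0;0 0 .8 0;0 0 .38 0;0 0 0 0;0 0 0 0'; python3 -m pendant '0 0 0 0;0 0 0 0;0 0 0 0;0 0 0 0;0 0 0 0;0 0 0 0' 0 30
python3 -c "
from h import *
go([.5355,-.1545,.0485]);o=env.get_obs();print(o['opening'],o['grip_force'],o['ft_force'])"
```

```text
time: 3.73
eef_pos: [0.5373, -0.1547, 0.0531]
tcp_rot: [[-0.271, 0.963, 0.001], [0.963, 0.271, -0.0], [-0.001, 0.001, -1.0]]
ft_force: [0.4, 0.0, -0.5]
opening: 0.0384
grip_force: 0.0
time: 4.23
eef_pos: [0.5375, -0.1547, 0.0535]
tcp_rot: [[-0.271, 0.962, 0.002], [0.962, 0.271, -0.001], [-0.001, 0.002, -1.0]]
ft_force: [-0.7, 0.5, 7.8]
opening: 0.0112
grip_force: 34.5
t 4.23 tcp [ 0.5375 -0.1547  0.0535] shift units [ 0.03 -0.06  0.16]
0.011232637357929105 34.54298436641693 [-0.67532005  0.52896028  7.83269201]
```

The grasp is about 5 mm higher than I wanted, so I'll re-open, lower and close again.

```bash
python3 -m pendant '0 -.05 .17 0;0 0 0 0;0 0 0 0' 0.4;  python3 -m pendant '0 0 0 0;0 0 0 0;0 0 0 0;0 0 0 0;0 0 0 0' 0 40
python3 -m pendant '0 0 -.3 0;0 0 -.8 0;0 0 -1 0;0 0 -1 0;0 0 -1 0;0 0 -.9 0;0 0 0 0'
python3 - <<'E'
from h import *
d=np.load("top.npy");P=cloud("top",d)
im,d=env.get_image("top");save("top1",im)
for l in ["slot","knob_grip","cheek","ring_mark"]:
    z=dict(slot=.015,knob_grip=.067,cheek=.05,ring_mark=.054)[l]
    for q in env.spot_point(l,"top")[:2]: print(l,round(q["score"],2),q["at"],atz("top",q["at"],z).round(4))
E
```

```text
time: 4.48
eef_pos: [0.5351, -0.1548, 0.0468]
tcp_rot: [[-0.271, 0.962, -0.0], [0.962, 0.271, 0.0], [0.0, -0.0, -1.0]]
ft_force: [-0.1, 0.1, -0.4]
opening: 0.0345
grip_force: 0.0
time: 4.9
eef_pos: [0.5353, -0.1549, 0.0469]
tcp_rot: [[-0.272, 0.962, 0.0], [0.962, 0.272, -0.0], [-0.0, 0.0, -1.0]]
ft_force: [0.4, -0.7, 0.8]
opening: 0.0115
grip_force: 43.2
time: 5.48
eef_pos: [0.5372, -0.1555, 0.2026]
tcp_rot: [[-0.272, 0.962, 0.008], [0.962, 0.272, -0.003], [-0.005, 0.007, -1.0]]
ft_force: [0.3, -0.5, -1.8]
opening: 0.0115
grip_force: 42.9
slot 0.94 [199.8, 194.6] [0.5548 0.1756 0.015 ]
slot 0.34 [202.4, 199.0] [0.5391 0.1665 0.015 ]
knob_grip 0.78 [193.1, 219.4] [0.4574 0.1871 0.067 ]
cheek 0.76 [204.0, 186.5] [0.5731 0.1559 0.05  ]
ring_mark 0.66 [188.0, 220.6] [0.4565 0.2063 0.054 ]
```

```bash
python3 -m pendant '1 .18 -.1 0;1 .18 -.1 0;1 .18 -.1 0;1 .18 -.1 0;1 .18 -.1 0;1 .18 0 0;1 .18 0 0;1 .18 0 0;1 .18 0 0;1 .18 0 0;.9 .18 0 0;0 0 0 1;0 0 0 1;0 0 0 1;0 0 0 1;0 0 0 .3;0 0 0 0;0 0 0 0'
python3 - <<'E'
from h import *
go([.505,.175,.22],np.deg2rad(-13.5))
m=env.camera_model("wrist");im,d=env.get_image("wrist");save("w3",im);np.save("w3.npy",d);np.save("w3E.npy",m["extrinsics"]);np.save("w3K.npy",m["K"])
for l in ["slot","knob_grip","cheek","ring_mark"]:
    z=dict(slot=.015,knob_grip=.067,cheek=.05,ring_mark=.054)[l]
    for q in env.spot_point(l,"wrist")[:2]: print(l,round(q["score"],2),q["at"],atz("wrist",q["at"],z,m).round(4))
E
```

```text
time: 7.23
eef_pos: [0.5032, 0.1759, 0.2108]
tcp_rot: [[0.237, 0.972, -0.002], [0.972, -0.237, -0.0], [-0.001, -0.002, -1.0]]
ft_force: [-0.2, 0.3, -1.5]
opening: 0.0114
grip_force: 42.9
t 7.23 tcp [0.5032 0.1759 0.2108] shift units [-0.02  0.06 -0.31]
turn units -0.03 (tool z down) q6 0.49
slot 0.98 [325.7, 187.2] [0.5523 0.1647 0.015 ]
knob_grip 0.75 [228.6, 200.3] [0.4603 0.1858 0.067 ]
knob_grip 0.56 [326.8, 186.0] [0.5485 0.1777 0.067 ]
cheek 0.86 [359.0, 190.8] [0.5788 0.1621 0.05  ]
ring_mark 0.75 [216.3, 170.7] [0.4544 0.2126 0.054 ]
```

View pics/w3.png

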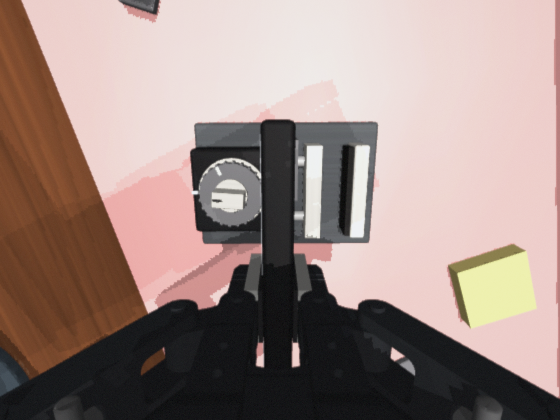

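The clamp shows clearly: inner knob bar at (229,199), ring mark at (217,170), jaw bar at (314,190), cheek at (358,190), and the open slot between them at about (330,190). Next I'll fit the bars with depth.

```bash
python3 - <<'E'
from h import *
m=dict(K=np.load("w3K.npy"),extrinsics=np.load("w3E.npy"));d=np.load("w3.npy");im=cv2.imread("pics/w3.png")
P=cloud("wrist",d,m)
def comps(mk,n):
    k,l,s,c=cv2.connectedComponentsWithStats(mk.astype(np.uint8))
    for i in range(1,k):
        if s[i,4]>60:
            p=P[l==i];print(n,s[i],cv2.minAreaRect(p[:,:2].astype(np.float32)*1000),p[:,2].mean().round(4))
A=np.zeros(d.shape,bool);A[120:250,180:265]=1
B=np.zeros(d.shape,bool);B[120:250,296:380]=1
z=P[...,2]
comps(B&(z>.044)&(z<.056),"bars")
comps(A&(z>.068)&(z<.09),"knob")
comps(A&(z>.0525)&(z<.0555),"ring")
comps(A&(z>.0605-.004)&(z<.09),"knobdisc")
g=im.min(2)
b=B&(z>.044)&(z<.056)&(g>150);comps(b,"brightbars")
E
```

```text
bars [ 305  145   18   93 1497] ((536.3244018554688, 169.85165405273438), (89.91300201416016, 15.19267463684082), 76.76109313964844) 0.0494
bars [ 344  145   26   93 1922] ((576.0641479492188, 160.03065490722656), (90.06966400146484, 19.769742965698242), 76.65451049804688) 0.0487
knob [211 190  34  20 571] ((460.7141418457031, 187.80442810058594), (14.393976211547852, 28.24664878845215), 72.15327453613281) 0.0759
ring [ 198  162   63   64 1998] ((459.38201904296875, 188.30136108398438), (60.39944076538086, 58.16514587402344), 75.5376205444336) 0.0536
knobdisc [211 180  36  32 788] ((461.0414733886719, 187.38360595703125), (29.602886199951172, 28.948070526123047), 74.38463592529297) 0.0714
brightbars [ 305  145   18   93 1433] ((536.3053588867188, 169.87181091308594), (89.8871841430664, 14.748331069946289), 76.50104522705078) 0.0495
brightbars [ 350  145   20   93 1299] ((578.8839111328125, 159.36013793945312), (90.07119750976562, 13.61468505859375), 76.77373504638672) 0.0494
```

```bash
python3 -m pendant '.03 .85 0 0;.03 .84 .5 -.03;0 0 1 0;0 0 1 0;0 0 .8 0;0 0 .4 0;0 0 0 0;0 0 0 0'
python3 - <<'E'
from h import *
go([.553,.1657,.053],np.deg2rad(-13.3));o=env.get_obs();print(o["opening"],np.round(o["tcp_rot"],3))
m=env.camera_model("wrist");im,d=env.get_image("wrist");save("w4",im)
P=cloud("wrist",d,m);z=P[...,2]
def comps(mk,n):
    k,l,s,c=cv2.connectedComponentsWithStats(mk.astype(np.uint8))
    for i in range(1,k):
        if s[i,4]>150:
            p=P[l==i];print(n,s[i],cv2.minAreaRect(p[:,:2].astype(np.float32)*1000),p[:,2].mean().round(4))
comps((z>.044)&(z<.056)&(im.min(2)>120),"bars")
comps((z>.1)&(z<.15)&(d>0)&(np.hypot(P[...,0]-.553,P[...,1]-.1657)<.09),"phone")
E
```

```text
time: 8.15
eef_pos: [0.5536, 0.1658, 0.1013]
tcp_rot: [[0.235, 0.972, 0.0], [0.972, -0.235, 0.0], [0.0, 0.0, -1.0]]
ft_force: [0.4, 0.3, -1.8]
opening: 0.0114
grip_force: 42.8
t 8.15 tcp [0.5536 0.1658 0.1013] shift units [-0.01 -0.02  1.61]
turn units -0.04 (tool z down) q6 0.45
0.011386451926867942 [[ 0.235  0.972  0.   ]
 [ 0.972 -0.235  0.   ]
 [ 0.     0.    -1.   ]]
bars [ 235  163   26  101 2257] ((539.1547241210938, 182.18746948242188), (64.65821838378906, 14.764214515686035), 76.48312377929688) 0.0495
bars [ 308  162   25  121 2302] ((580.3333129882812, 165.33529663085938), (78.24401092529297, 13.873586654663086), 76.7931137084961) 0.0494
bars [  73  188   98   95 4123] ((460.207275390625, 188.15455627441406), (61.21952438354492, 59.7745475769043), 53.07318878173828) 0.0535
phone [  198   119   160   251 12570] ((554.106689453125, 184.261962890625), (51.74361801147461, 98.02144622802734), 5.878863334655762) 0.1316
```

View pics/w4.png

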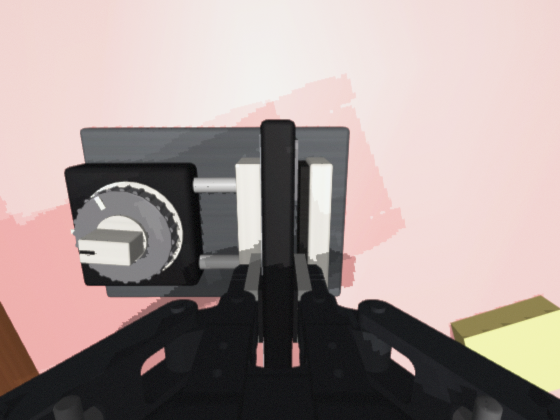

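The phone hangs at columns 262–295, between the jaw (249) and the cheek (319). The offsets are -17.8 and +26.1 mm, as they should be. I'll lower and release.

```bash
python3 -m pendant '0 0 .5 0;0 0 .5 0;0 0 .3 0;0 0 .2 0;0 0 .08 0;0 0 0 0;0 0 0 0'; python3 -c "
from h import *
go([.553,.1657,.053]);print(env.get_obs()['wrist_torque'])"
```

```text
time: 8.78
eef_pos: [0.5537, 0.1658, 0.0541]
tcp_rot: [[0.235, 0.972, 0.001], [0.972, -0.235, 0.0], [0.0, 0.001, -1.0]]
ft_force: [0.4, 0.4, -2.1]
opening: 0.0113
grip_force: 42.9
t 8.78 tcp [0.5537 0.1658 0.0541] shift units [-0.01 -0.02  0.04]
[-0.02013132 -0.02389661 -0.02009437]
```

```bash
python3 -m pendant '0 0 .05 0;0 0 .04 0;0 0 0 0'; python3 -m pendant '0 0 0 0;0 0 0 0;0 0 0 0;0 0 0 0;0 0 0 0' .4; python3 -m pendant '0 0 -.3 0;0 0 -1 0;0 0 -1 0;0 0 -1 0;0 0 -.7 0;0 0 0 0'
python3 - <<'E'
from h import *
m=env.camera_model("wrist");im,d=env.get_image("wrist");save("w5",im)
P=cloud("wrist",d,m);z=P[...,2]
r=(P[...,:2]-np.array([.553,.1657]));u=r@[.973,-.230];v=r@[.230,.973]
mk=(z>.07)&(z<.095)&(d>0)&(abs(u)<.03)&(abs(v)<.09)
p=P[mk];print(len(p),cv2.minAreaRect(p[:,:2].astype(np.float32)*1000),np.median(p[:,2]), "u",np.percentile(u[mk],[2,50,98]),"v",v[mk].min(),v[mk].max())
go([.553-.095*.973+.0004,.1657+.095*.23,.15],np.deg2rad(-13.3-4.5));o=env.get_obs();print(o["joint_positions"])
E
```

```text
time: 9.03
eef_pos: [0.5538, 0.1658, 0.0519]
tcp_rot: [[0.235, 0.972, 0.001], [0.972, -0.235, 0.0], [0.001, 0.001, -1.0]]
ft_force: [-2.8, -0.6, 6.7]
opening: 0.0113
grip_force: 44.3
time: 9.45
eef_pos: [0.5533, 0.1657, 0.0507]
tcp_rot: [[0.235, 0.972, 0.0], [0.972, -0.235, 0.0], [0.0, 0.0, -1.0]]
ft_force: [-0.3, -0.3, 0.0]
opening: 0.0341
grip_force: 0.0
time: 9.95
eef_pos: [0.5553, 0.1661, 0.176]
tcp_rot: [[0.235, 0.972, 0.007], [0.972, -0.235, 0.002], [0.003, 0.007, -1.0]]
ft_force: [0.1, 1.3, 0.2]
opening: 0.0341
grip_force: 0.0
2907 ((554.4100952148438, 166.14715576171875), (139.39620971679688, 12.974018096923828), 75.85077667236328) 0.08033361390580704 u [-0.00491136  0.00116226  0.00709423] v -0.068864626343996 0.07042720159806502
t 10.0 tcp [0.5543 0.1659 0.1735] shift units [-0.03 -3.2   0.77]
turn units 0.61 (tool z down) q6 0.45
[ 2.10366529e-01  4.64095564e-01  1.63575770e+00 -8.65109424e-06
  1.03714123e+00  4.47710871e-01]
```

View pics/w5.png

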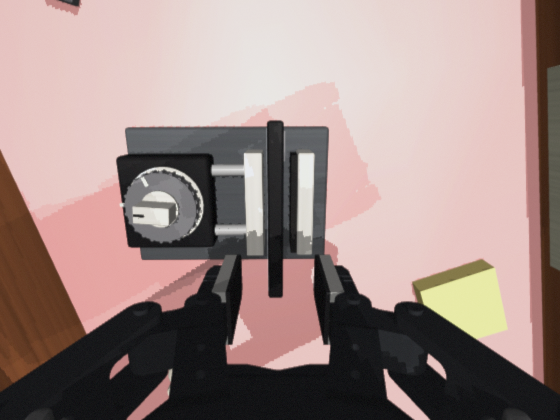

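The phone stands upright at column 275, centred between the jaw (253) and the cheek (303); its top is at z 0.080 and it runs ±70 mm along the slot. Next is the knob at (153,212). I'll move over it and turn the tool so the fingers close across the bar.

```bash
python3 -m pendant '0 -.8 0 0;0 -.8 .2 0;0 -.8 .2 0;0 -.8 .3 0;0 0 0 -1;0 0 0 -1;0 0 0 -1;0 0 0 -1;0 0 0 -1;0 0 0 -1;0 0 0 -1;0 0 0 -1;0 0 0 -1;0 0 0 -1;0 0 0 -1;0 0 0 -1;0 0 0 -.48;0 0 0 0;0 0 0 0' .45 
cat >> h.py <<'E'
def knob():
    m=env.camera_model("wrist");im,d=env.get_image("wrist")
    P=cloud("wrist",d,m);z=P[...,2];R=np.hypot(P[...,0]-.4605,P[...,1]-.1877)
    for n,mk in (("bar",(R<.022)&(z>.070)&(z<.09)&(d>0)),("ring",(R<.035)&(z>.0515)&(z<.0558)&(d>0)),("disc",(R<.022)&(z>.0558)&(z<.09)&(d>0)),("jaw",(z>.0445)&(z<.054)&(d>0)&(R>.045)&(R<.12)&(im.min(2)>120))):
        p=P[mk]
        if len(p)>30: print(n,len(p),cv2.minAreaRect(p[:,:2].astype(np.float32)*1000),p[:,2].mean().round(4))
    print("mark",[(round(q["score"],2),atz("wrist",q["at"],.054,m).round(4)) for q in env.spot_point("ring_mark","wrist")[:2]])
    return im
E
python3 - <<'E'
from h import *
save("w6",knob());go([.4605,.1877,.061],np.deg2rad(72.15))
E
```

```text
time: 11.58
eef_pos: [0.4595, 0.1881, 0.1491]
tcp_rot: [[-0.951, 0.308, -0.001], [0.308, 0.951, -0.0], [0.001, -0.001, -1.0]]
ft_force: [0.4, 0.2, -0.2]
opening: 0.0385
grip_force: 0.0
bar 828 ((460.1363220214844, 187.66262817382812), (13.882762908935547, 28.135765075683594), 72.4341812133789) 0.0763
ring 3392 ((460.4419250488281, 187.695068359375), (61.716976165771484, 61.6065559387207), 50.11994171142578) 0.0536
disc 1388 ((459.6562805175781, 187.76937866210938), (30.087800979614258, 29.082242965698242), 72.20484161376953) 0.0688
jaw 1332 ((534.3377685546875, 163.02117919921875), (72.52039337158203, 15.806398391723633), 76.79523468017578) 0.0496
mark [(0.92, array([0.4544, 0.2106, 0.054 ]))]
t 11.68 tcp [0.4597 0.1882 0.1493] shift units [-0.03 -0.01  2.94]
turn units -0.01 (tool z down) q6 -0.96
```

View pics/w6.png

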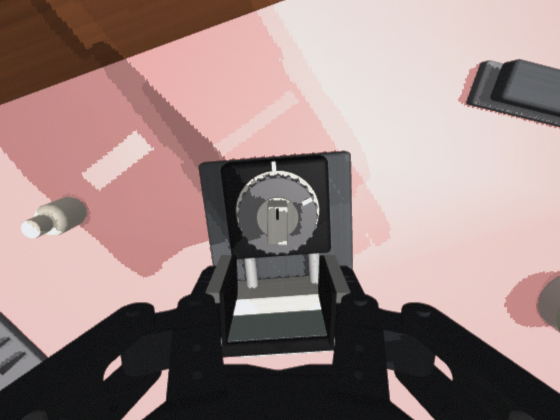

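The view is centred on the knob bar at (278,222), which is at 72.4 degrees, so q is about 0.075. The ring mark is at (307,202). I'll descend with the tips staying above the ring.

```bash
python3 -m pendant '-.02 0 .9 0;0 -.02 .9 0;0 0 .7 0;0 0 .3 0;0 0 0 0;0 0 0 0'; python3 -c "
from h import *
go([.4604,.1877,.061],np.deg2rad(72.4))"
```

```text
time: 12.18
eef_pos: [0.4606, 0.1876, 0.0661]
tcp_rot: [[-0.952, 0.306, -0.0], [0.306, 0.952, -0.0], [0.0, -0.0, -1.0]]
ft_force: [0.4, 0.1, 1.2]
opening: 0.0386
grip_force: 0.0
t 12.18 tcp [0.4606 0.1876 0.0661] shift units [0.01 0.   0.17]
turn units -0.03 (tool z down) q6 -0.97
```

```bash
python3 -m pendant '0 0 .13 0;0 0 0 0'; python3 -m pendant '0 0 0 0;0 0 0 0;0 0 0 0;0 0 0 0;0 0 0 0;0 0 0 0' 0 50; cat >> h.py <<'E'
def st():
    o=env.get_obs();R=np.array(o["tcp_rot"])
    print("t",round(o["time"],2),"p",np.round(o["eef_pos"],4),"yaw_y",round(float(np.degrees(np.arctan2(R[1,1],R[0,1]))),2),"F",np.round(o["ft_force"],1),"T",np.round(o["wrist_torque"],3),"tau6",round(float(o["effort"][5]),3),"open",round(o["opening"]*1e3,2),"gf",round(o["grip_force"],1))
E
python3 -c "
from h import *
st()"
```

```text
time: 12.35
eef_pos: [0.4608, 0.1877, 0.0624]
tcp_rot: [[-0.952, 0.306, 0.001], [0.306, 0.952, 0.0], [-0.001, 0.001, -1.0]]
ft_force: [-0.5, -0.1, -0.0]
opening: 0.0384
grip_force: 0.0
time: 12.85
eef_pos: [0.4606, 0.1875, 0.0625]
tcp_rot: [[-0.952, 0.306, 0.001], [0.306, 0.952, 0.0], [-0.001, 0.0, -1.0]]
ft_force: [-1.2, -0.3, 6.1]
opening: 0.0127
grip_force: 50.2
t 12.85 p [0.4606 0.1875 0.0625] yaw_y 72.21 F [-1.2 -0.3  6.1] T [-0.216  0.277  0.045] tau6 0.03 open 12.74 gf 50.2
```

```bash
python3 -m pendant '0 0 0 .5;0 0 0 .5;0 0 0 0;0 0 0 0' >/dev/null; python3 -c "
from h import *
st()";  python3 -m pendant '0 0 0 .5;0 0 0 .5;0 0 0 .5;0 0 0 .5;0 0 0 0;0 0 0 0' >/dev/null; python3 -c "
from h import *
st()"
```

```text
t 13.18 p [0.4606 0.1875 0.0625] yaw_y 65.29 F [-1.1 -1.5  6.5] T [-0.214  0.305 -0.146] tau6 0.034 open 12.26 gf 50.3
t 13.68 p [0.4606 0.1875 0.0625] yaw_y 51.54 F [-1.3 -2.3  5.7] T [-0.298  0.235 -0.127] tau6 0.036 open 12.45 gf 50.3
```

```bash
r(){ python3 -c "
from h import *
st()"; }; python3 -m pendant '0 0 0 .5;0 0 0 .5;0 0 0 .5;0 0 0 0;0 0 0 0' >/dev/null; r;  python3 -m pendant '0 0 0 .5;0 0 0 0;0 0 0 0' >/dev/null; r; python3 -m pendant '0 0 0 .5;0 0 0 0;0 0 0 0' >/dev/null; r; python3 -m pendant '0 0 0 .5;0 0 0 0;0 0 0 0' >/dev/null; r
```

```text
t 14.1 p [0.4606 0.1875 0.0626] yaw_y 41.23 F [-1.7 -1.3  6.7] T [-0.305  0.263 -0.21 ] tau6 0.035 open 12.48 gf 50.3
t 14.35 p [0.4606 0.1875 0.0625] yaw_y 37.8 F [-1.3 -1.9  6.8] T [-0.341  0.214 -0.148] tau6 0.031 open 12.37 gf 50.3
t 14.6 p [0.4606 0.1875 0.0625] yaw_y 34.36 F [-2.1 -1.8  6.7] T [-0.33   0.278 -0.159] tau6 0.032 open 12.69 gf 50.3
t 14.85 p [0.4606 0.1875 0.0625] yaw_y 30.92 F [-1.6 -1.6  6.5] T [-0.306  0.247 -0.135] tau6 0.032 open 12.89 gf 50.3
```

```bash
cat >> h.py <<'E'
def av(n=4):
    T=[]
    for i in range(n): env.get_image("wrist");T.append(env.get_obs()["wrist_torque"][2])
    o=env.get_obs();R=np.array(o["tcp_rot"]);y=float(np.degrees(np.arctan2(R[1,1],R[0,1])))
    print("t",round(o["time"],2),"turned",round(np.radians(72.21-y),3),"Tz",np.round(np.mean(T),3),"sd",np.round(np.std(T),3),"gf",round(o["grip_force"],1))
E
r(){ python3 -c "
from h import *
av()"; }
r
python3 -m pendant '0 0 0 .5;0 0 0 0;0 0 0 0' >/dev/null; r;  python3 -m pendant '0 0 0 .5;0 0 0 0;0 0 0 0' >/dev/null; r; python3 -m pendant '0 0 0 .5;0 0 0 0;0 0 0 0' >/dev/null; r
```

```text
t 15.05 turned 0.72 Tz -0.121 sd 0.012 gf 50.3
t 15.5 turned 0.78 Tz -0.131 sd 0.018 gf 50.3
t 15.95 turned 0.84 Tz -0.134 sd 0.025 gf 50.3
t 16.4 turned 0.9 Tz -0.148 sd 0.021 gf 50.3
```

```bash
r(){ python3 -c "
from h import *
av(6)"; }
python3 -m pendant '0 0 0 .5;0 0 0 0;0 0 0 0' >/dev/null; r;  python3 -m pendant '0 0 0 .5;0 0 0 0;0 0 0 0' >/dev/null; r
```

```text
t 16.95 turned 0.96 Tz -0.148 sd 0.017 gf 50.3
t 17.5 turned 1.02 Tz -0.151 sd 0.022 gf 50.3
```

```bash
r(){ python3 -c "
from h import *
av(6)"; }
python3 -m pendant '0 0 0 .5;0 0 0 0;0 0 0 0' >/dev/null; r;  python3 -m pendant '0 0 0 .5;0 0 0 0;0 0 0 0' >/dev/null; r
```

```text
t 18.05 turned 1.08 Tz -0.148 sd 0.033 gf 50.3
t 18.6 turned 1.14 Tz -0.15 sd 0.019 gf 50.3
```

```bash
python3 - <<'E'
from h import *
for c in ("wrist","top"):
    m=env.camera_model(c);im,d=env.get_image(c)
    P=cloud(c,d,m);z=P[...,2];r=P[...,:2]-np.array([.553,.1657]);u=r@[.973,-.230];v=r@[.230,.973]
    for n,mk in (("jaw",(z>.0445)&(z<.0535)&(im.min(2)>120)&(u>-.04)&(u<.012)),("cheek",(z>.0445)&(z<.0535)&(im.min(2)>120)&(u>.012)&(u<.04)),("phone",(z>.076)&(z<.085)&(u>-.02)&(u<.02))):
        mk=mk&(d>0)&(abs(v)<.08);
        if mk.sum()>20: print(c,n,mk.sum(),np.percentile(u[mk],[3,50,97]).round(4))
E
python3 -m pendant '0 0 0 .5;0 0 0 0;0 0 0 0' >/dev/null;python3 -c "
from h import *
av(6)"
```

```text
wrist jaw 2824 [-0.0131 -0.0062  0.001 ]
wrist phone 4339 [0.0009 0.0041 0.0122]
top jaw 53 [-0.0135 -0.006   0.0014]
top cheek 58 [0.0216 0.0272 0.033 ]
top phone 72 [0.0014 0.0072 0.0134]
t 19.25 turned 1.2 Tz -0.123 sd 0.016 gf 50.3
```

```bash
r(){ python3 -c "
from h import *
av(6)"; }
python3 -m pendant '0 0 0 .5;0 0 0 0;0 0 0 0' >/dev/null; r
```

```text
t 19.8 turned 1.26 Tz -0.125 sd 0.033 gf 50.3
```

```bash
r(){ python3 -c "
from h import *
av(6)"; }
python3 -m pendant '0 0 0 .5;0 0 0 0;0 0 0 0' >/dev/null; r
```

```text
t 20.35 turned 1.32 Tz -0.061 sd 0.018 gf 50.3
```

```bash
cat >> h.py <<'E'
def jaw():
    m=env.camera_model("wrist");im,d=env.get_image("wrist")
    P=cloud("wrist",d,m);z=P[...,2];r=P[...,:2]-np.array([.553,.1657]);u=r@[.973,-.230];v=r@[.230,.973]
    for n,mk in (("jaw",(z>.0445)&(z<.0535)&(im.min(2)>120)&(u>-.04)&(u<.012)),("cheek",(z>.0445)&(z<.0535)&(im.min(2)>120)&(u>.012)&(u<.04)),("phone",(z>.076)&(z<.085)&(u>-.02)&(u<.02))):
        mk=mk&(d>0)&(abs(v)<.08)
        if mk.sum()>20: print(n,mk.sum(),np.percentile(u[mk],[3,50,97]).round(4))
    print("mark",[(round(q["score"],2),atz("wrist",q["at"],.054,m).round(4)) for q in env.spot_point("ring_mark","wrist")[:2]])
    return im
E
python3 -c "
from h import *
save('w7',jaw()); st(); o=env.get_obs(); print(np.round(o['tcp_rot'],3), o['effort'])"
```

```text
jaw 3594 [-0.0113 -0.0044  0.0027]
phone 5741 [0.0027 0.0058 0.0139]
mark [(0.87, array([0.4548, 0.2123, 0.054 ]))]
t 20.45 p [0.4606 0.1874 0.0625] yaw_y -3.44 F [-2.  -2.5  7.7] T [-0.356  0.337 -0.09 ] tau6 -0.083 open 12.75 gf 50.3
[[ 0.06   0.998  0.001]
 [ 0.998 -0.06   0.   ]
 [ 0.     0.001 -1.   ]] [  0.61204668 -47.33249545 -19.47318077   0.16954925  -0.62230261
  -0.08283875]
```

View pics/w7.png

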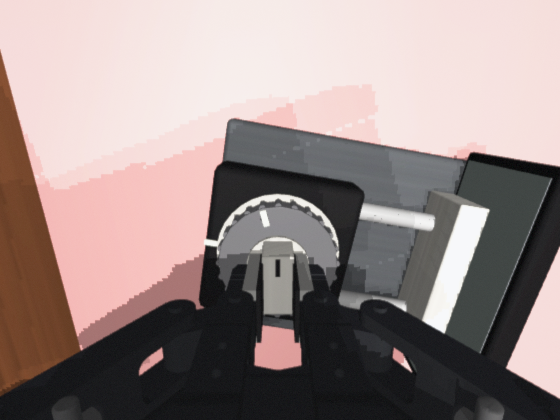

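The jaw follows the knob and sits flush on the phone, and the ring mark hasn't moved. The torque has just started to change, so I'll take finer steps.

```bash
cat >> h.py <<'E'
def av2(n=8):
    T=[];t6=[]
    for i in range(n): env.get_image("wrist");o=env.get_obs();T.append(o["wrist_torque"][2]);t6.append(o["effort"][5])
    R=np.array(o["tcp_rot"]);y=float(np.degrees(np.arctan2(R[1,1],R[0,1])))
    print("t",round(o["time"],2),"turned",round(np.radians(72.21-y),3),"Tz",np.round(np.mean(T),3),"sd",np.round(np.std(T),3),"tau6",np.round(np.mean(t6),3))
E
r(){ python3 -c "
from h import *
av2()"; }
r; python3 -m pendant '0 0 0 .25;0 0 0 0;0 0 0 0' >/dev/null; r
```

```text
t 20.85 turned 1.32 Tz -0.084 sd 0.044 tau6 -0.083
t 21.5 turned 1.35 Tz 0.061 sd 0.038 tau6 0.069
```

```bash
python3 -m pendant '0 0 0 .15' >/dev/null; python3 -c "
from h import *
st()";python3 -m pendant '0 0 0 .15' >/dev/null; python3 -c "
from h import *
st();av2()
jaw()"
```

```text
t 21.58 p [0.4606 0.1874 0.0625] yaw_y -6.13 F [-1.7 -1.1  7.1] T [-0.28   0.308  0.244] tau6 -0.384 open 12.24 gf 50.3
t 21.67 p [0.4605 0.1874 0.0625] yaw_y -7.21 F [-2.  -2.1  5.8] T [-0.29   0.279  0.266] tau6 -0.144 open 12.87 gf 50.3
t 22.07 turned 1.386 Tz 0.127 sd 0.036 tau6 0.168
jaw 3988 [-0.0107 -0.0038  0.0033]
phone 6437 [0.0033 0.0065 0.0145]
mark [(0.7, array([0.4549, 0.2131, 0.054 ]))]
```

While sliding forward the torque was about 0.25 N m. Less the 0.16 N m of friction, that leaves about 0.09 to 0.10, or 9 to 10 N of grip. Contact was at about 1.21 rad, so 1.386 is 10 degrees past it. I'll release and retreat.

```bash
python3 -m pendant '0 0 0 0;0 0 0 0;0 0 0 0;0 0 0 0' .4; python3 -m pendant '0 0 -.4 0;0 0 -.8 0;0 0 -1 0;0 0 -1 0;0 0 -1 0;0 0 0 0;0 0 0 0'
python3 -c "
from h import *
save('w8',knob());jaw();st()
print(env.camera_model('wrist')['extrinsics'][:3,3])"
```

```text
time: 22.5
eef_pos: [0.4604, 0.1875, 0.0618]
tcp_rot: [[0.126, 0.992, 0.0], [0.992, -0.126, 0.0], [0.0, 0.0, -1.0]]
ft_force: [0.2, -0.2, -0.2]
opening: 0.034
grip_force: 0.0
time: 23.08
eef_pos: [0.461, 0.1877, 0.189]
tcp_rot: [[0.125, 0.992, 0.003], [0.992, -0.125, 0.001], [0.001, 0.003, -1.0]]
ft_force: [0.2, -0.4, -0.2]
opening: 0.034
grip_force: 0.0
bar 619 ((460.6407775878906, 187.90277099609375), (28.17813491821289, 13.863982200622559), 82.96084594726562) 0.0763
ring 2598 ((460.61236572265625, 187.50360107421875), (61.55824661254883, 61.72572326660156), 5.389573574066162) 0.0535
disc 1023 ((460.75006103515625, 188.48561096191406), (29.219661712646484, 30.335811614990234), 82.20268249511719) 0.0688
jaw 1628 ((549.4398193359375, 166.85365295410156), (89.79427337646484, 15.386369705200195), 76.87574005126953) 0.0494
mark [(0.8, array([0.4542, 0.2137, 0.054 ]))]
jaw 1659 [-0.0106 -0.0037  0.0034]
cheek 296 [0.03   0.0313 0.033 ]
phone 2792 [0.0037 0.0086 0.015 ]
mark [(0.9, array([0.4545, 0.213 , 0.054 ]))]
t 23.28 p [0.4598 0.1873 0.1866] yaw_y -7.21 F [ 0.1 -0.  -0.1] T [ 0.021  0.049 -0.037] tau6 0.0 open 34.23 gf 0.0
[-0.43247825 -0.21003433 -0.40356655]
```

View pics/w8.png

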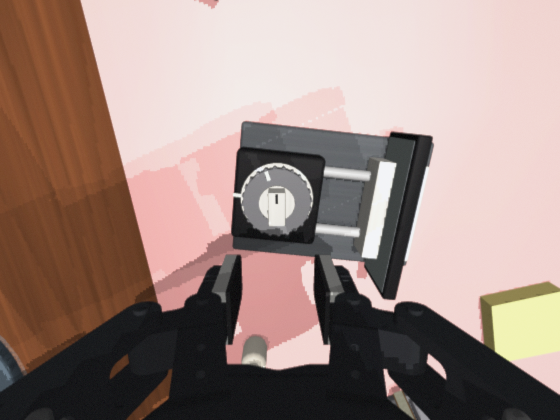

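The picture shows the bar at (277,208), now turned 1.386 rad. The jaw (377,210) is against the upright phone (405,215), the ring mark (267,176) is unchanged, and the gripper is clear.

```bash
python3 -c "
from rig import env
print(env.sign_off())"
```

```text
the job is handed in; nothing more can be done
None
```

The phone stands upright and centred in the clamp, gripped at about 9–10 N (estimated from knob torque) about 10° past contact, with the ring unmoved, and the job was handed in at about 23 s (no verdict was returned).

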